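# Hold the ceramic tealight house over its tray

### The job

Pick up the white ceramic house with the gabled roof, gently because the thin walls crack under a hard squeeze (30 N is plenty), and carry it upright over the top of the aluminium case to the rectangular wooden tray. Finish while still holding it hovering level, centred and square over that tray, about 15 mm above the tray's rim, and never touching the tray or its tealight; do not put it down or let go. Do not bump the case, and leave everything else as it stands.

Things in the scene. Friction and masses are not known exactly. Their poses are not given: they have to be found in the camera images.
- house: White ceramic house, hollow, open underneath, about 240 g. 90 mm long (own x), 56 mm wide (own y), upright walls (5 mm thick) to 80 mm height, gabled roof with ridge along x at 104 mm, nothing sticks out. Both ends alike. Stands on the table left of the case. Cracks if the fingers press it with over 130 N in all (65 N per pad). Origin: centre of its open underside, z up.
- tray: Rectangular dark wooden tray, fixed, on the table right of the case: 114 mm (own x) by 80 mm (own y), rim top at 12 mm, recess 104 x 70 mm with floor at 5 mm; fixed at its centre a white LED tealight, 38 mm across, top at 20 mm. The house's long side goes along its long side, either way round. Origin: centre of its underside, z up.
- case: Aluminium case lying on the table between house and tray, fixed: 340 mm (own x, pointing roughly away from the robot) by 130 mm (own y), top at 100 mm. A black carrying handle sticks out 25 mm at its end nearest the robot, 50 mm above the table. Origin: centre of its underside.
- jar: Small amber glass jar with a black lid, 48 mm across, 38 mm tall, standing loose on top of the case (its top 138 mm above the table). Leave alone. Origin: centre of its underside.
- tower: White ceramic round tower with a cone roof, 60 mm across, 118 mm tall, also left of the case; not the house. Leave alone. Origin: centre of its underside.
- round_tray: Round dark wooden tray, 96 mm across, rim 12 mm, with a tealight as in the other tray, fixed to the table right of the case; it belongs to the tower. Not the target. Origin: centre of its underside.
- stick_a: Brass candlestick, foot 68 mm across, 130 mm tall. Leave alone. Origin: centre of its underside.
- stick_b: Brass candlestick, foot 68 mm across, 110 mm tall. Leave alone. Origin: centre of its underside.
- stick_c: Brass candlestick, foot 68 mm across, 120 mm tall. Leave alone. Origin: centre of its underside.
- frame: White picture frame standing up, 90 mm wide (own y), 120 mm tall, with a foot 55 mm long behind it (own +x). Leave alone. Origin: on the table at the middle of the frame.
- mug: Terracotta mug, 76 mm across with a handle, 85 mm tall. Leave alone. Origin: centre of its underside.
- tin: Small round steel tin, 58 mm across, 45 mm tall. Leave alone. Origin: centre of its underside.
Things that resemble listed ones, but are neither listed nor needed, are in the scene too. What is shaped like the house but blue is not meant. What is shaped like the round_tray but purple is not meant.

How it is judged:
On the way:
1. the house is carried over the top of the case (x of house in the frame of case between -0.17 and 0.17 m and y of house in the frame of case between -0.065 and 0.065 m and z of house in the frame of case above 0.102 m and contact force between the fingers and house above 1 N), for 0.05 s.
At the end, for the whole second after the job is handed in: The house hangs in the fingers, touching nothing else: underside 5 to 25 mm above the tray's 12 mm rim, centre within 8 mm of the tray's centre along each tray axis, long sides parallel within 0.15 rad, tilt under 0.1 rad, still (under 0.02 m/s), finger force over 2 N (x of house in the frame of tray between -0.008 and 0.008 m and y of house in the frame of tray between -0.008 and 0.008 m and z of house in the frame of tray between 0.017 and 0.037 m and angle between the x axis of house and the x axis of tray, either way round below 0.15 rad and angle between house's own z axis and vertical below 0.1 rad and linear speed of house below 0.02 m/s and contact force between the fingers and house above 2 N and contact force between house and tray below 0.1 N and contact force between house and round_tray below 0.1 N and contact force between house and case below 0.1 N and contact force between house and tower below 0.1 N and contact force between house and jar below 0.1 N and contact force between house and stick_a below 0.1 N and contact force between house and stick_b below 0.1 N and contact force between house and stick_c below 0.1 N and contact force between house and frame below 0.1 N and contact force between house and mug below 0.1 N and contact force between house and tin below 0.1 N); the arm keeps its last pose, push and grip.
It fails at once if the house is squeezed by the fingers with more than 130 N in all (both pads added) (contact force between the fingers and house above 130 N).
It fails at once if the house touches the rectangular tray or its tealight (over 0.5 N) (contact force between house and tray above 0.5 N).
It fails at once if the house is tipped more than 0.4 rad from upright (angle between house's own z axis and vertical above 0.4 rad).
It fails at once if the case is bumped (over 3 N) by house, fingers or arm (contact force between any of house, the fingers, the arm and case above 3 N).
It fails at once if a bystander is moved more than 20 mm (distance of any of tower, jar, stick_a, stick_b, stick_c, frame, mug, tin from where it was at the start of the episode above 0.02 m).
It also fails if it takes over 45 s, if anything falls off the work surface, if the arm or the gripper's body presses on something with over 40 N, if the wrist force passes 120 N, or if a joint passes its speed limit or range.

### The arm

A 6-joint arm with a two-finger parallel gripper is mounted at the origin on the work surface. World frame = base frame: x ahead of the robot, y to its left, z up, the work surface at z = 0. Lengths are in m, angles in rad, forces in N, time in s.
With the tool pointing down it reaches from about 0.375 to 0.925 m from the base axis. Payload 5.7 kg.
Tool frame: the origin (TCP) lies midway between the tips of the shut fingers; the grasp point (between the pads) lies 19 mm behind it; z points along the fingers, y is the line along which they close (so a half turn about z gives the same grasp; the last joint's range is limited). The gripper opens to 85 mm and grips with 20 to 120 N. Pads are 22 mm wide; open, the fingers measure 114 mm over their backs; the gripper's body (76 mm by 85 mm) begins 54 mm behind the grasp point. The pads swing forward as they close: fully open they stand 13 mm farther back than shut.
Start: joints at [1.003, 0.359, 1.51, -0, 1.272, -0.115], TCP at [0.262, 0.54, 0.192] pointing down, gripper open.
Joint ranges: [-2.97, 2.97], [-1.01, 2.36], [0.21, 2.38], [-0.96, 4.11], [0.2, 2.71], [-2.98, 2.98]. Speed limits (rad/s): [2.39, 2.39, 3.14, 3.14, 3.14, 3.14].

### API

Orientations are given as a rotation vector (axis times angle).
In Python, from cell import r, read_camera, get_calibration, ticket gives the robot as it stands.
- The arm moves only by the tool carry_out, never from a script. Its argument "steps" is a list of rows, each a list of 6 numbers: the shift along the tool's x, y, z in m, then the turn, a rotation vector about the tool's x, y, z in degrees. In form: [[dx, dy, dz, rx, ry, rz], ...]. A call has 1 to 8 rows; each row shifts and turns the commanded pose from where the row before left it, along the tool's axes as they then stand; what a row does not reach is not made up. A row lasts 1/12 s, in which the tool goes at most 41.7 mm and 7.16 degrees, less where a joint would pass 70% of its speed; a pose out of reach is approached as far as the arm can. A call is refused whole if a number of a shift passes 0.0417 or a number of a turn 7.16, either way. A call with a gripper value outside its range is refused whole. "jaw" is the closure, from 0 (fully open) to 1 (shut), set as the call begins (left out, the last holds). The fingers move at their own pace and stop on an object; "squeeze" is the grip in N (left out, the last holds). Time passes only in rows, so rows that do not move let the fingers close. It gives the time, the measured TCP pose, the force, the opening and the grip force at its end, in the units of the state.
- r.sense(): the state, without advancing time (a new reading comes with each control period).
- read_camera(name): name is "scene" or "top"; returns the picture (480x640x3 uint8, blue, green, red); there is no depth.
- get_calibration(name): a dict with "vertical_fov" (degrees; the focal length in pixels is half the picture's height over the tangent of half this angle, whatever the lens; pixels are square), "cx", "cy" (the principal point, pixels), "R" (3x3) and "t" (3): a world point X has camera coordinates R X + t. Camera axes: x right, y down, z forward; pixel columns grow to the right and rows downward; lengths in m; the calibration is good to about 2 mm. A picture is of the moment at which its call begins. get_calibration takes no time and is no camera call.
- ticket.close_job(): hands the job in; it is judged then, once.
The state is a dict: "time_s": time; "q": joint angles; "joint_velocities": joint speeds; "joint_torque": joint torques, N m; "eef_pos": TCP position; "tcp_rot": TCP orientation; "wrist_force": force on the tool from outside, world axes, zero at the start; "moment": the same for the moment, N m; "width": finger opening in m; "grasp_force": force on a finger pad.
Only numpy, scipy, OpenCV 4.12 (cv2) and the standard library are available. Lean on these libraries where they do the work, as an engineer would, in place of code of your own. Each camera call takes 0.05 s, during which the arm holds its last target. There are 200 camera calls.

## Working session

There is one attempt and no reset: what is moved stays moved. The work goes in short steps, Python scripts to look and compute and a tool call to move; the robot and the scene stay as the last step left them, time stands still between calls to the robot, and variables do not carry over. Pictures are saved under pics/ and viewed, at most 10 in all, crops included, and the job is handed in when it is done.

Besides the shell and the picture viewer there is one more tool, called after "Emit:" in YAML: its name, and indented under it one key for each argument. carry_out: Moves the arm, as the interface text tells. Its arguments: {"type":"object","properties":{"steps":{"type":"array"},"jaw":{"type":"number"},"squeeze":{"type":"number"}},"required":["steps"]}

```bash
mkdir -p pics; python3 - <<'E'
from cell import r, read_camera, get_calibration
import cv2
for n in("scene","top"):
    cv2.imwrite(f"pics/{n}0.png",read_camera(n)); print(n,get_calibration(n))
s=r.sense();print(s["eef_pos"],s["tcp_rot"],s["width"],s["time_s"])
E
```

```text
scene {'vertical_fov': 53.33297592571512, 'cx': 312.8956547635133, 'cy': 237.44040651257043, 'R': array([[-0.03532467,  0.9993451 ,  0.00784437],
       [ 0.86224895,  0.03444507, -0.50531207],
       [-0.50525134, -0.01108618, -0.86290103]]), 't': array([ 0.03665532, -0.43307804,  1.44088585])}
top {'vertical_fov': 43.380232253264225, 'cx': 337.93389589531785, 'cy': 253.8828370748509, 'R': array([[-0.02010683, -0.99975223,  0.00955007],
       [-0.99532126,  0.01911299, -0.09471153],
       [ 0.09450553, -0.01140974, -0.99545895]]), 't': array([-0.01118156,  0.53921539,  1.33315162])}
[0.26211994 0.53893718 0.1914204 ] [-7.05107950e-01 -3.06081808e+00  2.54085822e-03] 0.08508670176638553 0.1
```

View pics/scene0.png

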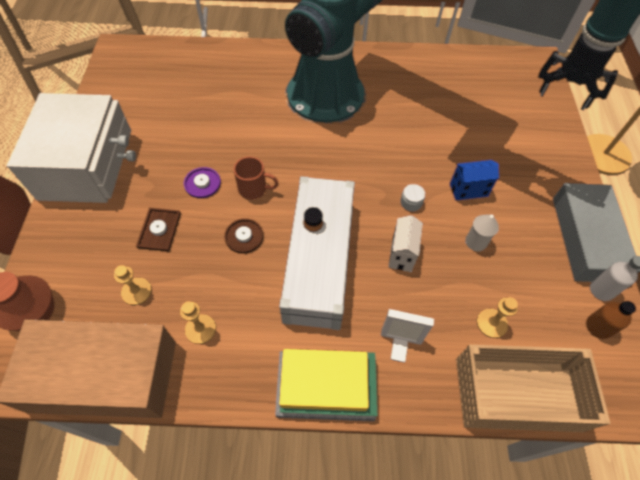

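View pics/top0.png

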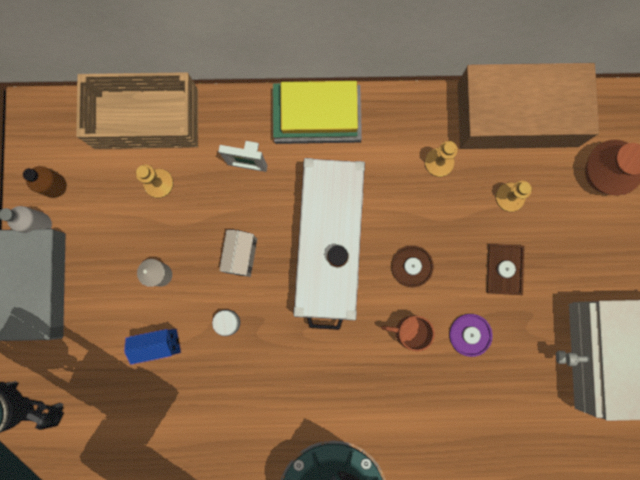

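The scene shows the table from two sides.

Things that could be taken for the house:
- White gabled house: top (238,252), scene (406,244).
- Blue house: top (152,346), scene (474,180).
- White tower: top (153,271), scene (482,232).

Things that could be taken for the tray:
- Rectangular dark tray: top (505,269), scene (159,230).
- Round dark tray: top (412,266).
- Purple round tray: top (470,335).

I choose the white gabled house and the rectangular tray, and check both in close crops.

```bash
python3 - <<'E'
import cv2,numpy as np
t=cv2.imread("pics/top0.png");s=cv2.imread("pics/scene0.png")
def c(im,x,y,w=50,h=37):
    p=cv2.resize(im[y-h:y+h,x-w:x+w],None,fx=4,fy=4,interpolation=cv2.INTER_CUBIC)
    for i in range(0,2*w,10):
        cv2.line(p,(i*4,0),(i*4,6),(0,255,255),1)
        if i%20==0: cv2.putText(p,str(x-w+i),(i*4,16),0,.35,(0,255,255),1)
    for i in range(0,2*h,10):
        cv2.line(p,(0,i*4),(6,i*4),(0,255,255),1)
        cv2.putText(p,str(y-h+i),(8,i*4+4),0,.35,(0,255,255),1)
    return p
cv2.imwrite("pics/crop.png",np.vstack([np.hstack([c(t,238,252),c(t,505,269)]),np.hstack([c(s,406,244),c(s,159,230)])]))
E
```

```text
(no output)
```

View pics/crop.png

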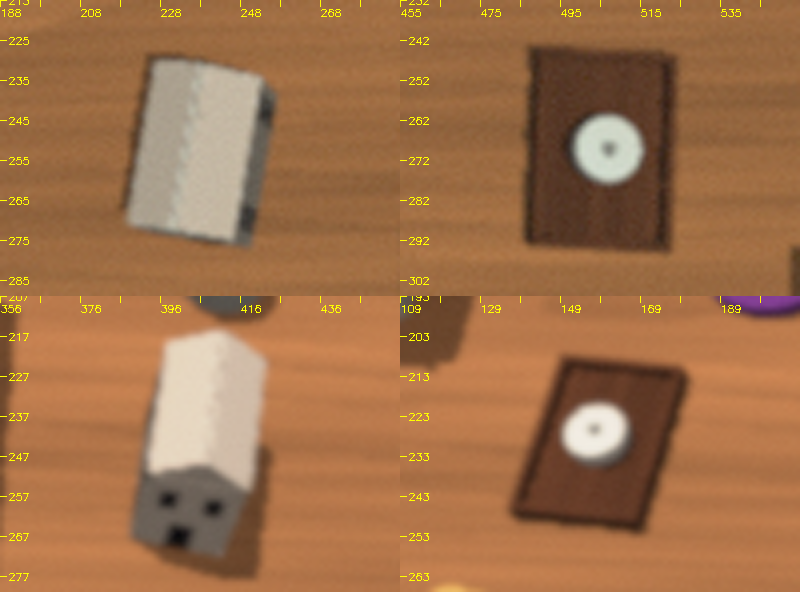

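The crops confirm the choice. The white gabled house has its ridge from top pixel (239,231) to (232.5,273), and the rectangular tray with its tealight is at top pixel (507,269). Next I fit poses using both cameras.

```bash
cat > h.py <<'E'
import numpy as np
from cell import get_calibration
from scipy.optimize import least_squares
from scipy.spatial.transform import Rotation as Ro
K={n:get_calibration(n) for n in("scene","top")}
def f(c): return 240/np.tan(np.radians(c["vertical_fov"])/2)
def proj(n,X):
    c=K[n];p=np.atleast_2d(X)@c["R"].T+c["t"];return p[:,:2]/p[:,2:]*f(c)+[c["cx"],c["cy"]]
def back(n,uv,z):
    c=K[n];d=c["R"].T@np.array([(uv[0]-c["cx"])/f(c),(uv[1]-c["cy"])/f(c),1]);o=-c["R"].T@c["t"]
    return o+d*(z-o[2])/d[2]
def pts(P,q):
    c,s=np.cos(q[2]),np.sin(q[2]);P=np.array(P,float)
    return np.c_[P[:,0]*c-P[:,1]*s+q[0],P[:,0]*s+P[:,1]*c+q[1],P[:,2]]
def fit(q0,obs):
    def res(q): return np.concatenate([(proj(n,pts([p],q))[0]-uv) for n,p,uv in obs])
    s=least_squares(res,q0,loss="soft_l1");return s.x,res(s.x).reshape(-1,2).round(1).tolist()
E
python3 - <<'E'
from h import *
T="top";S="scene"
for a in[(225.75,229.25),(219.75,271),(254.5,234.5),(248,274.25)]: print(back(T,a,.08).round(4))
for a in[(487.5,243.5),(524,246),(522.5,294.75),(486.25,292.75)]: print("tray",back(T,a,.012).round(4))
for a in[(149.75,208),(181,212),(170.25,252),(137.25,247.75)]: print("trayS",back(S,a,.012).round(4))
x,y=.045,.028
# own +x ~ away from robot (world x), own +y ~ left (smaller top col)
H=[(T,(x,y,.08),(225.75,229.25)),(T,(-x,y,.08),(219.75,271)),(T,(x,-y,.08),(254.5,234.5)),(T,(-x,-y,.08),(248,274.25)),(T,(x,0,.104),(239,230.75)),(T,(-x,0,.104),(232.5,273.25))]
HS=[(S,(x,-y,0),(388.75,267.25)),(S,(x,y,0),(412.25,272.25)),(S,(-x,-y,.08),(397.25,218.5)),(S,(x,-y,.08),(392.75,251)),(S,(x,y,.08),(419,256.25)),(S,(-x,y,.08),(423,223)),(S,(x,0,.104),(407.5,249.25)),(S,(-x,0,.104),(410.5,215.5))]
for o in(H,HS,H+HS): print("house",fit([.5,.2,0],o))
x,y=.057,.04
R=[(T,(x,y,.012),(487.5,243.5)),(T,(x,-y,.012),(524,246)),(T,(-x,-y,.012),(522.5,294.75)),(T,(-x,y,.012),(486.25,292.75)),(T,(0,0,.02),(507,269))]
RS=[(S,(-x,-y,.012),(149.75,208)),(S,(-x,y,.012),(181,212)),(S,(x,y,.012),(170.25,252)),(S,(x,-y,.012),(137.25,247.75)),(S,(0,0,.02),(157.75,226.5))]
for o in(R,RS,R+RS): print("tray",fit([.5,-.35,0],o))
for a in[(305,160),(364,162),(356,318),(296,316)]: print("case",back(T,a,.1).round(3))
for n,a,z in[("jar",(337,256),.138),("tower",(151,271),.118),("tin",(225,322),.045),("frame",(243,150),.12),("rtray",(413,266),.02),("mug",(415,331),.085),("stkR",(449,149),.12),("stkR2",(522,187),.12)]: print(n,back(T,a,z).round(3))
E
```

```text
[0.592  0.2207 0.08  ]
[0.5016 0.2338 0.08  ]
[0.5793 0.1586 0.08  ]
[0.4934 0.1732 0.08  ]
tray [ 0.5574 -0.3639  0.012 ]
tray [ 0.5501 -0.4473  0.012 ]
tray [ 0.4391 -0.4384  0.012 ]
tray [ 0.4453 -0.3562  0.012 ]
trayS [ 0.44   -0.4356  0.012 ]
trayS [ 0.4489 -0.3544  0.012 ]
trayS [ 0.5643 -0.3601  0.012 ]
trayS [ 0.5558 -0.4418  0.012 ]
house (array([ 0.54095694,  0.19578078, -0.16214566]), [[2.1, 0.9], [1.5, 0.2], [-1.1, -0.7], [-1.0, 0.7], [-0.0, -0.2], [-0.2, -0.9]])
house (array([ 0.54007976,  0.1998457 , -0.16252103]), [[-0.4, 0.5], [-0.5, -0.3], [0.6, 0.3], [0.7, 0.7], [-0.6, -0.1], [-1.3, -0.2], [0.3, -0.5], [1.1, -0.3]])
house (array([ 0.54059272,  0.19840225, -0.15556991]), [[0.8, 1.2], [0.4, 0.5], [-2.4, -0.6], [-2.1, 0.8], [-1.4, -0.1], [-1.3, -0.7], [-0.9, 0.8], [-1.0, -0.2], [-0.2, 0.5], [0.2, 1.0], [-1.1, 0.0], [-2.0, -0.1], [-0.2, -0.3], [0.4, -0.1]])
tray (array([ 0.49795399, -0.40202227, -0.07919645]), [[1.2, -0.2], [-0.4, -0.6], [-0.4, 0.5], [0.6, 0.4], [-0.7, -0.1]])
tray (array([ 0.50160581, -0.39855537, -0.06603979]), [[0.2, 0.7], [-0.1, -0.5], [-0.7, -1.2], [-0.2, -0.0], [0.9, 1.0]])
tray (array([ 0.49898442, -0.40047931, -0.07065   ]), [[0.3, -0.5], [-1.3, -1.2], [-0.9, -0.1], [0.2, 0.1], [-1.4, -0.5], [-0.2, -0.2], [-0.6, -1.3], [-1.4, -2.1], [-0.8, -1.1], [0.3, 0.1]])
case [0.737 0.046 0.1  ]
case [ 0.73  -0.081  0.1  ]
case [ 0.395 -0.056  0.1  ]
case [0.402 0.07  0.1  ]
jar [ 0.524 -0.018  0.138]
tower [0.502 0.37  0.118]
tin [0.392 0.229 0.045]
frame [0.756 0.177 0.12 ]
rtray [ 0.509 -0.191  0.02 ]
mug [ 0.365 -0.182  0.085]
stkR [ 0.75  -0.262  0.12 ]
stkR2 [ 0.665 -0.414  0.12 ]
```

```bash
cat >> h.py <<'E'
def goto(pos,yaw):
    """remaining turn (deg, tool axes) and shift in tool axes after that turn; yaw of target x axis, tool y along its y"""
    from cell import r
    s=r.sense();R0=Ro.from_rotvec(s["tcp_rot"])
    c,n=np.cos(yaw),np.sin(yaw)
    R1=Ro.from_matrix(np.array([[-c,-n,0],[-n,c,0],[0,0,-1]]).T.T)
    d=np.array(pos)-s["eef_pos"]
    print("t",s["time_s"],"pos",s["eef_pos"].round(4),"turn",np.degrees((R0.inv()*R1).as_rotvec()).round(2),"shift after",R1.inv().apply(d).round(4),"shift now",R0.inv().apply(d).round(4),"q",np.round(s["q"],2),"w",round(s["width"],4),"F",s["wrist_force"].round(1),"g",s["grasp_force"])
E
python3 -c "
from h import *
goto([.5405,.198,.19],-.16)"
```

```text
t 0.1 pos [0.2621 0.5389 0.1914] turn [ -0.1   -0.03 -16.78] shift after [-0.3291 -0.2922  0.0014] shift now [-0.3995 -0.1848  0.0016] q [ 1.    0.36  1.51  0.    1.27 -0.12] w 0.0851 F [-0.3  0.3 -0.3] g 0.0
```

Emit:
carry_out:
  steps:
    - [0,0,0,0,0,-5.6]
    - [0,0,0,0,0,-5.6]
    - [0,0,0,-0.1,0,-5.6]
    - [-0.025,-0.022,0,0,0,0]
    - [-0.025,-0.022,0,0,0,0]
    - [-0.025,-0.022,0,0,0,0]
    - [-0.025,-0.022,0,0,0,0]
    - [-0.025,-0.022,0,0,0,0]
  jaw: 0
  squeeze: 30

```text
time_s: 0.77
eef_pos: [0.3688, 0.4096, 0.1916]
tcp_rot: [-0.25, -3.131, -0.002]
wrist_force: [0.8, 0.4, -0.5]
width: 0.0851
grasp_force: 0.0
```

Emit:
carry_out:
  steps:
    - [-0.025,-0.022,0,0,0,0]
    - [-0.025,-0.022,0,0,0,0]
    - [-0.025,-0.022,0,0,0,0]
    - [-0.025,-0.022,0,0,0,0]
    - [-0.025,-0.022,0,0,0,0]
    - [-0.025,-0.022,0,0,0,0]
    - [-0.025,-0.022,0,0,0,0]
    - [0,0,0,0,0,0]

```text
time_s: 1.43
eef_pos: [0.5206, 0.2268, 0.1915]
tcp_rot: [0.256, 3.128, -0.001]
wrist_force: [0.2, 0.0, 0.9]
width: 0.0856
grasp_force: 0.0
```

```bash
python3 -c "
from h import *
goto([.5405,.198,.19],-.16)"
```

```text
t 1.4333 pos [0.5206 0.2268 0.1915] turn [-0.01  0.15 -0.19] shift after [-0.0242 -0.0252  0.0015] shift now [-0.0243 -0.0252  0.0016] q [ 0.29  0.31  1.58 -0.    1.24 -1.12] w 0.0856 F [0.2 0.  0.9] g 0.0
```

Emit:
carry_out:
  steps:
    - [-0.012,-0.0125,0.01,0,0,0]
    - [-0.012,-0.0125,0.01,0,0,0]
    - [0,0,0.02,0,0,0]
    - [0,0,0.01,0,0,0]
    - [0,0,0,0,0,0]

```text
time_s: 1.85
eef_pos: [0.5337, 0.2024, 0.1389]
tcp_rot: [-0.251, -3.126, -0.0]
wrist_force: [-1.1, -0.2, 0.5]
width: 0.0854
grasp_force: 0.0
```

```bash
python3 - <<'E'
from h import *
import cv2
from cell import read_camera
goto([.5405,.198,.04],-.16)
t=read_camera("top");s=read_camera("scene")
def c(im,x,y,w=50,h=50):
    p=cv2.resize(im[y-h:y+h,x-w:x+w],None,fx=4,fy=4,interpolation=cv2.INTER_CUBIC)
    for i in range(0,2*w,10): cv2.putText(p,str(x-w+i),(i*4,12),0,.3,(0,255,255),1);cv2.putText(p,str(y-h+i),(0,i*4+4),0,.3,(0,255,255),1)
    return p
cv2.imwrite("pics/c2.png",np.hstack([c(t,238,240),c(s,405,235)]))
E
```

```text
t 1.85 pos [0.5337 0.2024 0.1389] turn [-0.02 -0.32  0.  ] shift after [-0.0074 -0.0032  0.0989] shift now [-0.0079 -0.0032  0.0989] q [ 0.24  0.37  1.63  0.    1.14 -1.17] w 0.0854 F [-1.1 -0.2  0.5] g 0.0
```

View pics/c2.png

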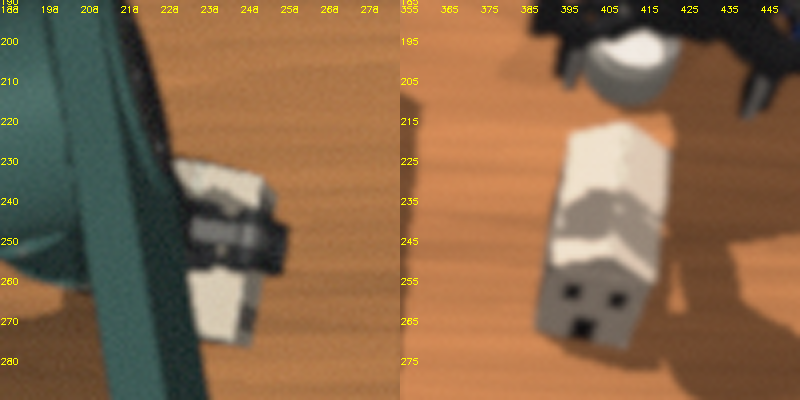

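```bash
python3 - <<'E'
from h import *
from cell import r
s=r.sense();R=Ro.from_rotvec(s["tcp_rot"])
for sy in(-1,1):
  for dz in(0,-.01,-.02):
    X=s["eef_pos"]+R.apply([0,sy*.0495,dz]);print(sy,dz,proj("scene",X).round(1),proj("top",X).round(1))
goto([.5405,.198,.04],-.16)
E
```

```text
-1 0 [[391.7 217.4]] [[253.  255.6]]
-1 -0.01 [[392.4 214.9]] [[252.3 255.1]]
-1 -0.02 [[393.1 212.4]] [[251.7 254.7]]
1 0 [[437.  224.9]] [[205.3 248.9]]
1 -0.01 [[438.1 222.5]] [[204.3 248.4]]
1 -0.02 [[439.1 220. ]] [[203.2 247.9]]
t 1.95 pos [0.5356 0.2032 0.1414] turn [ 0.07 -0.09  0.05] shift after [-0.0057 -0.0043  0.1014] shift now [-0.0058 -0.0045  0.1014] q [ 0.24  0.37  1.63  0.    1.14 -1.17] w 0.0851 F [-0.1  0.6  0.5] g 0.0
```

Emit:
carry_out:
  steps:
    - [-0.005,-0.004,0.01,0,0,0]
    - [0,0,0.01,0,0,0]
    - [0,0,0.01,0,0,0]
    - [0,0,0.005,0,0,0]
    - [0,0,0,0,0,0]
    - [0,0,0,0,0,0]

```text
time_s: 2.45
eef_pos: [0.5402, 0.1981, 0.1061]
tcp_rot: [-0.25, -3.131, -0.002]
wrist_force: [0.6, -0.1, -0.0]
width: 0.0855
grasp_force: 0.0
```

```bash
python3 - <<'E'
from h import *
import cv2
from cell import read_camera
goto([.5405,.198,.04],-.16)
t=read_camera("top");s=read_camera("scene")
goto([.5405,.198,.04],-.16)
def c(im,x,y,w=50,h=50):
    p=cv2.resize(im[y-h:y+h,x-w:x+w],None,fx=4,fy=4,interpolation=cv2.INTER_CUBIC)
    for i in range(0,2*w,10): cv2.putText(p,str(x-w+i),(i*4,12),0,.3,(0,255,255),1);cv2.putText(p,str(y-h+i),(0,i*4+4),0,.3,(0,255,255),1)
    return p
cv2.imwrite("pics/c3.png",np.hstack([c(t,238,250),c(s,405,225)]))
E
```

```text
t 2.45 pos [0.5402 0.1981 0.1061] turn [ 0.07 -0.07  0.03] shift after [-0.0003 -0.      0.0661] shift now [-0.0004 -0.0001  0.0661] q [ 0.23  0.41  1.66  0.    1.07 -1.18] w 0.0855 F [ 0.6 -0.1 -0. ] g 0.0
t 2.55 pos [0.541  0.1982 0.1069] turn [0.1  0.02 0.03] shift after [ 0.0004 -0.0003  0.0669] shift now [ 0.0005 -0.0004  0.0669] q [ 0.23  0.41  1.66  0.    1.07 -1.18] w 0.0851 F [-0.1 -0.9  0.3] g 0.0
```

View pics/c3.png

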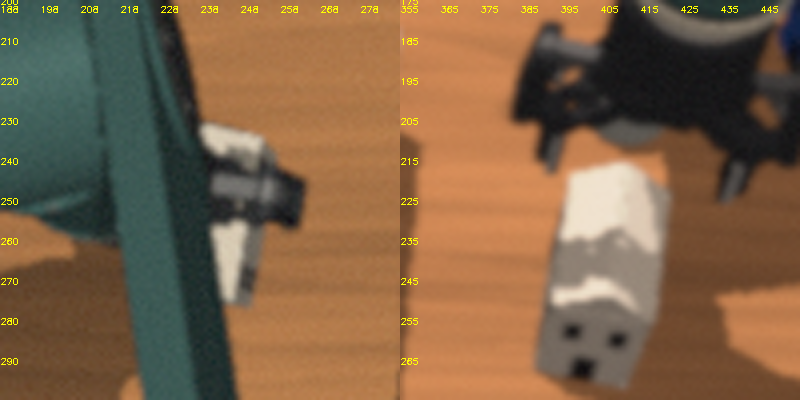

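```bash
python3 - <<'E'
from h import *
print("pred mid",proj("scene",[.5405,.198,.119]),proj("top",[.5405,.198,.119]))
print("scene mid obs",back("scene",(414.4,221),.119), "tips",back("scene",(392,217.5),.119),back("scene",(436.75,225),.119))
print("ridge mid",back("scene",(409,232.4),.104),back("top",(235.75,252),.104))
import numpy as np
n=np.array([-np.sin(-.16),np.cos(-.16),0]);P=np.array([.5405,.198,.119])
for w in(.0425,.05,.057): print(w,proj("scene",P-n*w).round(1),proj("scene",P+n*w).round(1),proj("top",P-n*w).round(1),proj("top",P+[0,0,.03]-n*w).round(1))
E
```

```text
pred mid [[410.17294486 228.2936097 ]] [[233.41452126 250.90191835]]
scene mid obs [0.52086331 0.20879725 0.119     ] tips [0.51353791 0.15892801 0.119     ] [0.52945728 0.25803599 0.119     ]
ridge mid [0.54215388 0.19800215 0.104     ] [0.53961584 0.19550277 0.104     ]
0.0425 [[391.1 225.1]] [[429.3 231.5]] [[253.5 253.7]] [[251.6 252.3]]
0.05 [[387.8 224.5]] [[432.7 232.1]] [[257.  254.2]] [[255.2 252.9]]
0.057 [[384.7 224. ]] [[435.9 232.7]] [[260.4 254.7]] [[258.6 253.3]]
```

```bash
python3 - <<'E'
from h import *
import cv2
a=-.16;ex=np.array([np.cos(a),np.sin(a),0]);ey=np.array([-np.sin(a),np.cos(a),0])
P=np.array([.5405,.198,.1065])
for dx in(.038,.0425): print("body front",proj("scene",[P+ex*dx+ey*s*.04+[0,0,.073] for s in(-1,1)]).round(1).tolist())
# initial pose overlay
R=Ro.from_rotvec([-.7051,-3.0608,.0025]);p0=np.array([.2621,.5389,.1914])
out=[]
for n,c in(("scene",(585,75)),("top",(38,405))):
    im=cv2.imread(f"pics/{n}0.png");x0,y0=min(max(c[0]-45,0),550),c[1]-50
    cr=cv2.resize(im[y0:y0+100,x0:x0+90],None,fx=4.4,fy=4.4,interpolation=cv2.INTER_CUBIC)
    for dz,col in((0,(0,0,255)),(-.013,(0,255,255)),(-.04,(0,255,0))):
        for s in(-1,1):
            u=proj(n,p0+R.apply([0,s*.05,dz]))[0];cv2.circle(cr,tuple(int(round(v*4.4)) for v in(u-[x0,y0])),3,col,-1)
    out.append(cr)
cv2.imwrite("pics/c4.png",np.hstack(out))
E
```

```text
body front [[394.6, 225.1], [433.2, 231.7]]
body front [[394.4, 226.9], [433.0, 233.5]]
```

View pics/c4.png

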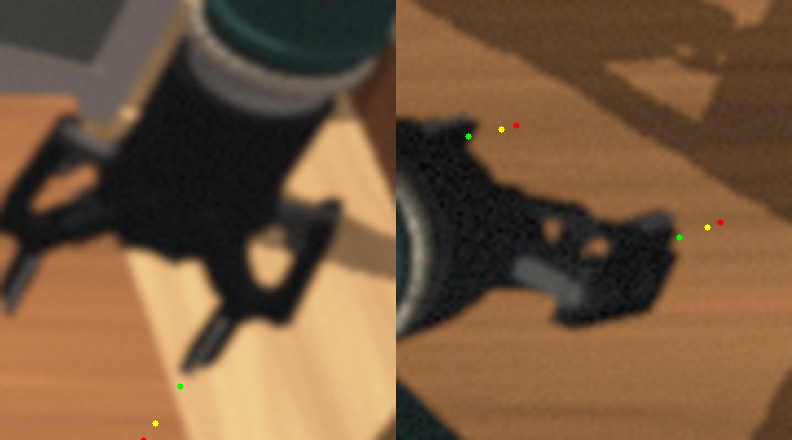

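```bash
python3 - <<'E'
from h import *
def tri(a,b):
    r=lambda X:np.r_[proj("scene",X)[0]-a,proj("top",X)[0]-b]
    s=least_squares(r,[.5,.2,.15]);return s.x.round(4),s.fun.round(1)
print("c3 knuckle -y",tri((384,204),(264,250.5)))
print("init +y tip",tri((582,109),(17,384.5)),"init -y tip",tri((541.8,94.3),(62,408)))
print("ridge ends",tri((407.5,249.25),(239,230.75)),tri((410.5,215.5),(232.5,273.25)))
print("eave",tri((392.75,251),(254.5,234.5)),tri((423,223),(219.75,271)))
print("tealight",tri((157.75,226.5),(507,269)),"tray c",[tri(a,b) for a,b in(((149.75,208),(522.5,294.75)),((181,212),(486.25,292.75)),((170.25,252),(487.5,243.5)),((137.25,247.75),(524,246)))])
print("cam",[-(K[n]["R"].T@K[n]["t"]).round(3) for n in K])
E
```

```text
c3 knuckle -y (array([0.5321, 0.1272, 0.1981]), array([-1.1, -0. , -1. , -0.1]))
init +y tip (array([0.2886, 0.576 , 0.2469]), array([-0.7, -0. , -0.6, -0.2])) init -y tip (array([0.2445, 0.4941, 0.2458]), array([-1.3, -0. , -1.1, -0.2]))
ridge ends (array([0.5852, 0.1902, 0.103 ]), array([-0.8, -0. , -0.8, -0.1])) (array([0.4949, 0.2039, 0.1015]), array([-0.5, -0. , -0.5, -0. ]))
eave (array([0.5793, 0.1606, 0.0821]), array([-1.1, -0. , -1. , -0.1])) (array([0.5017, 0.2352, 0.0818]), array([-0.9, -0. , -0.8, -0.1]))
tealight (array([ 0.4977, -0.4031,  0.0182]), array([-0.5, -0. , -0.4,  0.1])) tray c [(array([ 0.4389, -0.4377,  0.0104]), array([-0.6, -0. , -0.5,  0.1])), (array([ 0.4453, -0.357 ,  0.0065]), array([-0.3, -0. , -0.2,  0. ])), (array([ 0.5584, -0.3655,  0.001 ]), array([-0.6, -0. , -0.6,  0.1])), (array([ 0.5507, -0.4482,  0.0025]), array([-1. , -0.1, -0.9,  0.2]))]
cam [array([ 1.103, -0.006,  1.024]), array([ 0.41 , -0.006,  1.378])]
```

Emit:
carry_out:
  steps:
    - [0,0,0.01,0,0,0]
    - [0,0,0.01,0,0,0]
    - [0,0,0.01,0,0,0]
    - [0,0,0.01,0,0,0]
    - [0,0,0.006,0,0,0]
    - [0,0,0,0,0,0]
    - [0,0,0,0,0,0]

```text
time_s: 3.13
eef_pos: [0.5403, 0.198, 0.06]
tcp_rot: [-0.25, -3.13, -0.002]
wrist_force: [0.3, 0.1, 0.3]
width: 0.0851
grasp_force: 0.0
```

```bash
cat >> h.py <<'E'
def shot(name,ct,cs,w=50,h=50,k=4):
    import cv2
    from cell import read_camera
    out=[]
    for n,(x,y) in(("top",ct),("scene",cs)):
        im=read_camera(n);cv2.imwrite(f"pics/raw_{name}_{n}.png",im)
        p=cv2.resize(im[y-h:y+h,x-w:x+w],None,fx=k,fy=k,interpolation=cv2.INTER_CUBIC)
        for i in range(0,2*w,10): cv2.putText(p,str(x-w+i),(i*k,12),0,.3,(0,255,255),1)
        for i in range(0,2*h,10): cv2.putText(p,str(y-h+i),(0,i*k+4),0,.3,(0,255,255),1)
        out.append(p)
    cv2.imwrite(f"pics/{name}.png",np.hstack(out))
E
python3 - <<'E'
from h import *
shot("c5",(238,250),(405,225))
goto([.5405,.198,.04],-.16)
E
```

```text
t 3.2333 pos [0.5411 0.1982 0.0609] turn [0.1  0.03 0.03] shift after [ 0.0006 -0.0003  0.0209] shift now [ 0.0006 -0.0004  0.0209] q [ 0.23  0.47  1.7   0.    0.97 -1.18] w 0.0856 F [ 0.1 -0.2  0.1] g 0.0
```

View pics/c5.png

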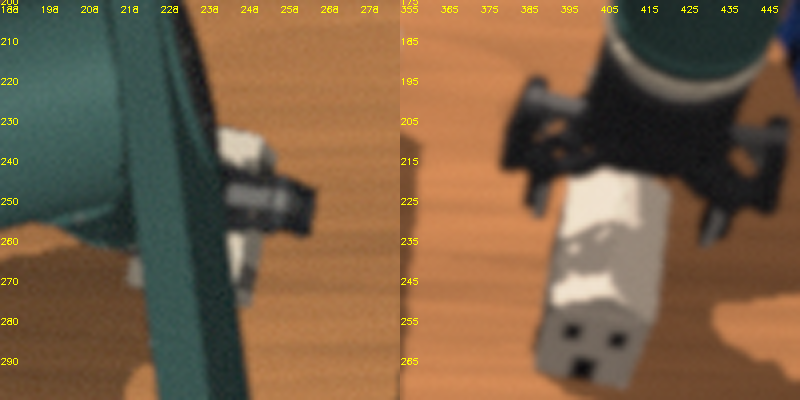

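Emit:
carry_out:
  steps:
    - [0,0,0.005,0,0,0]
    - [0,0,0.005,0,0,0]
    - [0,0,0.005,0,0,0]
    - [0,0,0.003,0,0,0]
    - [0,0,0,0,0,0]
    - [0,0,0,0,0,0]

```text
time_s: 3.73
eef_pos: [0.5405, 0.1981, 0.0424]
tcp_rot: [-0.25, -3.131, -0.002]
wrist_force: [0.0, -0.1, -0.6]
width: 0.0855
grasp_force: 0.0
```

```bash
python3 - <<'E'
from h import *
shot("c6",(238,250),(405,235))
goto([.5405,.198,.04],-.16)
for z in(.06,.08,.1,.12,.15,.18): print(z,proj("scene",pts([(0,-.05,z),(0,.05,z),(.04,0,z)],[.5405,.198,-.16])).round(1).tolist())
E
```

```text
t 3.8333 pos [0.5409 0.1982 0.0428] turn [0.1  0.01 0.02] shift after [ 0.0004 -0.0003  0.0028] shift now [ 0.0004 -0.0003  0.0028] q [ 0.23  0.5   1.72  0.    0.93 -1.18] w 0.0855 F [-0.  -0.3 -1.2] g 0.0
0.06 [[384.2, 237.8], [427.0, 245.2], [403.8, 256.4]]
0.08 [[385.4, 233.4], [428.9, 240.9], [405.3, 252.2]]
0.1 [[386.6, 228.9], [430.8, 236.5], [406.9, 247.9]]
0.12 [[387.9, 224.3], [432.8, 231.9], [408.6, 243.4]]
0.15 [[389.8, 217.0], [436.0, 224.7], [411.1, 236.4]]
0.18 [[391.9, 209.3], [439.2, 217.2], [413.8, 229.1]]
```

View pics/c6.png

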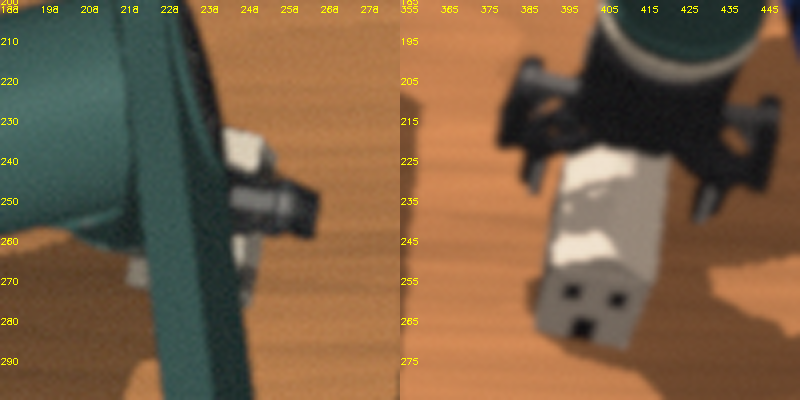

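Emit:
carry_out:
  steps:
    - [0,0,0.002,0,0,0]
    - [0,0,0,0,0,0]
    - [0,0,0,0,0,0]
    - [0,0,0,0,0,0]
  jaw: 0.25
  squeeze: 28

```text
time_s: 4.17
eef_pos: [0.5408, 0.1982, 0.0408]
tcp_rot: [0.25, 3.131, 0.003]
wrist_force: [-0.2, -0.4, 0.2]
width: 0.064
grasp_force: 0.0
```

Emit:
carry_out:
  steps:
    - [0,0,0,0,0,0]
    - [0,0,0,0,0,0]
    - [0,0,0,0,0,0]
    - [0,0,0,0,0,0]
    - [0,0,0,0,0,0]
    - [0,0,0,0,0,0]
  jaw: 0.45

```text
time_s: 4.67
eef_pos: [0.5416, 0.1981, 0.0431]
tcp_rot: [0.25, 3.129, 0.003]
wrist_force: [-4.7, -2.0, 18.4]
width: 0.0475
grasp_force: 22.6
```

The squeeze stopped at 47.5 mm with an upward wrist push of 18 N, so the pads were on the roof slope. That agrees with the pictures: the true fingertips are about 40 mm higher than the reported z suggests. I'll open and go lower, watching the force.

Emit:
carry_out:
  steps:
    - [0,0,0,0,0,0]
    - [0,0,0,0,0,0]
    - [0,0,0,0,0,0]
    - [0,0,0,0,0,0]
    - [0,0,0.005,0,0,0]
    - [0,0,0.005,0,0,0]
    - [0,0,0,0,0,0]
    - [0,0,0,0,0,0]
  jaw: 0

```text
time_s: 5.33
eef_pos: [0.5401, 0.198, 0.0299]
tcp_rot: [-0.25, -3.13, -0.002]
wrist_force: [0.3, -0.8, -0.1]
width: 0.0854
grasp_force: 0.0
```

Emit:
carry_out:
  steps:
    - [0,0,0.004,0,0,0]
    - [0,0,0.004,0,0,0]
    - [0,0,0.002,0,0,0]
    - [0,0,0,0,0,0]

```text
time_s: 5.67
eef_pos: [0.5403, 0.1981, 0.02]
tcp_rot: [-0.25, -3.131, -0.002]
wrist_force: [-0.4, -0.3, 0.8]
width: 0.085
grasp_force: 0.0
```

```bash
python3 - <<'E'
from h import *
shot("c7",(238,250),(405,235))
goto([.5405,.198,.006],-.16)
E
```

```text
t 5.7667 pos [0.5407 0.1982 0.0205] turn [ 0.09 -0.01  0.02] shift after [ 0.0001 -0.0002  0.0145] shift now [ 0.0001 -0.0003  0.0145] q [ 0.23  0.53  1.73  0.    0.88 -1.18] w 0.0852 F [-0.1  0.4  0.4] g 0.0
```

View pics/c7.png

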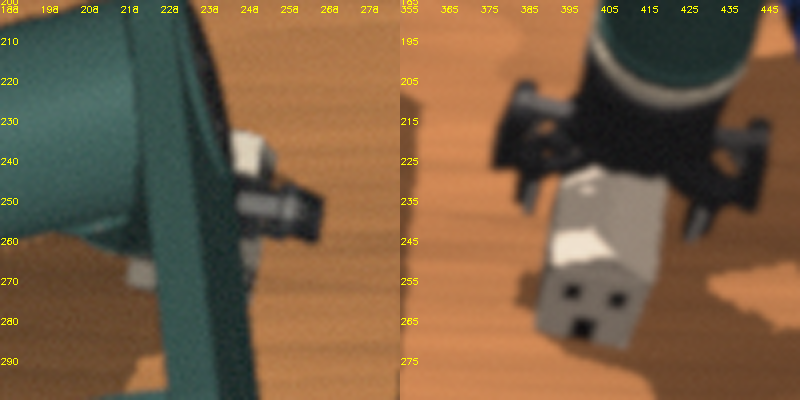

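The house has not moved. The fingertips are at scene (387,238) and (428,245), about 65 mm high and beside the walls. I go lower in small steps.

Emit:
carry_out:
  steps:
    - [0,0,0.003,0,0,0]
    - [0,0,0.003,0,0,0]
    - [0,0,0.001,0,0,0]
    - [0,0,0,0,0,0]

```text
time_s: 6.1
eef_pos: [0.5404, 0.1982, 0.0133]
tcp_rot: [-0.25, -3.131, -0.002]
wrist_force: [0.5, 0.4, 0.6]
width: 0.0856
grasp_force: 0.0
```

Emit:
carry_out:
  steps:
    - [0,0,0.002,0,0,0]
    - [0,0,0.002,0,0,0]
    - [0,0,0.002,0,0,0]
    - [0,0,0,0,0,0]

```text
time_s: 6.43
eef_pos: [0.5405, 0.1982, 0.0073]
tcp_rot: [-0.25, -3.131, -0.002]
wrist_force: [0.4, 0.4, -0.9]
width: 0.0852
grasp_force: 0.0
```

Emit:
carry_out:
  steps:
    - [0,0,0,0,0,0]
    - [0,0,0,0,0,0]
    - [0,0,0,0,0,0]
    - [0,0,0,0,0,0]
  jaw: 0.25
  squeeze: 30

```text
time_s: 6.77
eef_pos: [0.5409, 0.1983, 0.0078]
tcp_rot: [0.25, 3.131, 0.003]
wrist_force: [-1.3, 0.0, 0.6]
width: 0.0642
grasp_force: 0.0
```

Emit:
carry_out:
  steps:
    - [0,0,0,0,0,0]
    - [0,0,0,0,0,0]
    - [0,0,0,0,0,0]
    - [0,0,0,0,0,0]
    - [0,0,0,0,0,0]
    - [0,0,0,0,0,0]
  jaw: 0.6

```text
time_s: 7.27
eef_pos: [0.5409, 0.1983, 0.0083]
tcp_rot: [0.251, 3.131, 0.003]
wrist_force: [-1.5, -0.3, 5.4]
width: 0.0569
grasp_force: 30.9
```

The grip is on the walls at 57 mm and 31 N. Lifting.

Emit:
carry_out:
  steps:
    - [0,0,-0.004,0,0,0]
    - [0,0,-0.006,0,0,0]
    - [0,0,-0.01,0,0,0]
    - [0,0,-0.012,0,0,0]
    - [0,0,-0.012,0,0,0]
    - [0,0,-0.008,0,0,0]
    - [0,0,0,0,0,0]

```text
time_s: 7.85
eef_pos: [0.5424, 0.1986, 0.062]
tcp_rot: [0.25, 3.128, 0.004]
wrist_force: [0.3, -0.6, -1.6]
width: 0.0568
grasp_force: 32.4
```

Emit:
carry_out:
  steps:
    - [0,0,-0.01,0,0,0]
    - [0,0,-0.018,0,0,0]
    - [0,0,-0.02,0,0,0]
    - [0,0,-0.02,0,0,0]
    - [0,0,-0.02,0,0,0]
    - [0,0,-0.02,0,0,0]
    - [0,0,-0.01,0,0,0]
    - [0,0,0,0,0,0]

```text
time_s: 8.52
eef_pos: [0.5424, 0.1984, 0.1801]
tcp_rot: [0.25, 3.127, 0.005]
wrist_force: [-0.1, 0.1, -1.6]
width: 0.0569
grasp_force: 32.6
```

```bash
python3 - <<'E'
from h import *
from cell import r
s=r.sense();z=s["eef_pos"][2]-.008
print("house pred",proj("top",pts([(.045,-.028,z),(-.045,-.028,z),(0,0,z)],[.5405,.198,-.16])).round(0).tolist())
goto([.499,-.4005,.19],-.075)
shot("c8",(240,250),(420,225))
E
```

```text
house pred [[246.0, 228.0], [239.0, 272.0], [229.0, 248.0]]
t 8.5167 pos [0.5424 0.1984 0.1801] turn [ 0.18  0.24 -4.84] shift after [-0.0016 -0.6004 -0.0099] shift now [-0.0524 -0.5981 -0.0116] q [ 0.23  0.33  1.58  0.    1.22 -1.18] w 0.0569 F [-0.1  0.1 -1.6] g 32.61611804366112
```

View pics/c8.png

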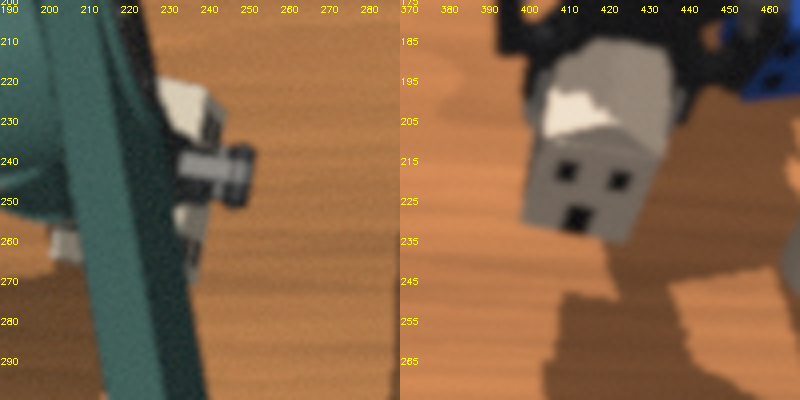

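The house hangs level in the fingers, with its front base corners at scene (401,230) and (427,235.5). I fit its height, and plan the carry from that. I have used my 10 views, so the final check will be numeric.

```bash
python3 - <<'E'
from h import *
x,y=.045,.028
O=[((x,-y,0),(400.75,230)),((x,y,0),(426.75,235.5)),((x,-y,.08),(403.75,209.5)),((x,y,.08),(436,213.75)),((x,0,.104),(421.75,206.25)),((-x,y,.08),(437.5,190)),((-x,0,.104),(420,184.5))]
T=[((x,-y,.08),(241.8,222.5)),((x,-y,0),(246.5,226.5)),((-x,-y,0),(238.5,270))]
def P(p,q): return Ro.from_euler("zyx",[q[3],q[4],q[5]]).apply(p)+q[:3]
def res(q): return np.concatenate([proj("scene",P(p,q))[0]-uv for p,uv in O]+[proj("top",P(p,q))[0]-uv for p,uv in T]+[q[4:]*20])
s=least_squares(res,[.54,.198,.17,-.16,0,0],loss="soft_l1");print(s.x.round(4));print(res(s.x).round(1))
E
```

```text
[ 0.5445  0.1993  0.1697 -0.1708 -0.0383  0.0366]
[ -1.    2.8   0.1   1.6   1.2   0.8  -2.    1.   -0.3  -1.1  -0.2 -10.9
   5.4 -15.1  -0.2  -0.3  -0.4   0.1   0.4   0.7  -0.8   0.7]
```

Emit:
carry_out:
  steps:
    - [0,0,0,0,0,-2.4]
    - [0,0,0,0,0,-2.4]
    - [0,-0.006,0,0,0,0]
    - [0,-0.012,0,0,0,0]
    - [0,-0.016,0,0,0,0]
    - [0,-0.016,0,0,0,0]
    - [0,-0.016,0,0,0,0]
    - [0,-0.016,0,0,0,0]

```text
time_s: 9.28
eef_pos: [0.5335, 0.1144, 0.1767]
tcp_rot: [-0.121, -3.138, -0.001]
wrist_force: [0.6, -1.0, -2.3]
width: 0.0572
grasp_force: 32.6
```

Emit:
carry_out:
  steps:
    - [0,-0.016,0,0,0,0]
    - [0,-0.016,0,0,0,0]
    - [0,-0.016,0,0,0,0]
    - [0,-0.016,0,0,0,0]
    - [0,-0.016,0,0,0,0]
    - [0,-0.016,0,0,0,0]
    - [0,-0.016,0,0,0,0]
    - [0,-0.016,0,0,0,0]

```text
time_s: 9.95
eef_pos: [0.5236, -0.0131, 0.1766]
tcp_rot: [-0.122, -3.138, -0.002]
wrist_force: [-0.9, 0.1, -1.4]
width: 0.0572
grasp_force: 32.6
```

```bash
python3 -c "
from h import *
goto([.499,-.4005,.18],-.075)"
```

```text
t 9.95 pos [ 0.5236 -0.0131  0.1766] turn [ 0.07 -0.09 -0.15] shift after [-0.0045 -0.3881 -0.0034] shift now [-0.0055 -0.3881 -0.004 ] q [-0.16  0.27  1.69  0.    1.18 -1.65] w 0.0572 F [-0.9  0.1 -1.4] g 32.62409716844559
```

Emit:
carry_out:
  steps:
    - [0,-0.016,0,0,0,0]
    - [0,-0.016,0,0,0,0]
    - [0,-0.016,0,0,0,0]
    - [0,-0.016,0,0,0,0]
    - [0,-0.016,0,0,0,0]
    - [0,-0.016,0,0,0,0]
    - [0,-0.016,0,0,0,0]
    - [0,-0.016,0,0,0,0]

```text
time_s: 10.62
eef_pos: [0.5137, -0.1405, 0.1763]
tcp_rot: [-0.122, -3.138, -0.003]
wrist_force: [0.5, -0.5, -2.4]
width: 0.0571
grasp_force: 32.6
```

Emit:
carry_out:
  steps:
    - [0,-0.016,0,0,0,0]
    - [0,-0.016,0,0,0,0]
    - [0,-0.016,0,0,0,0]
    - [0,-0.016,0,0,0,0]
    - [0,-0.016,0,0,0,0]
    - [0,-0.016,0,0,0,0]
    - [0,-0.016,0,0,0,0]
    - [0,-0.016,0,0,0,0]

```text
time_s: 11.28
eef_pos: [0.504, -0.2679, 0.1761]
tcp_rot: [-0.122, -3.138, -0.003]
wrist_force: [0.1, 0.3, -2.5]
width: 0.0573
grasp_force: 32.6
```

Emit:
carry_out:
  steps:
    - [-0.002,-0.016,0,0,0,0]
    - [-0.002,-0.016,0,0,0,0]
    - [0,-0.016,0,0,0,0]
    - [0,-0.016,0,0,0,0]
    - [0,-0.016,0,0,0,0]
    - [0,-0.016,0,0,0,0]
    - [0,-0.008,0,0,0,0]
    - [0,0,0,0,0,0]

```text
time_s: 11.95
eef_pos: [0.5015, -0.3731, 0.1767]
tcp_rot: [0.122, 3.139, 0.001]
wrist_force: [-0.1, -0.2, -2.3]
width: 0.0572
grasp_force: 32.6
```

```bash
python3 -c "
from h import *
goto([.499,-.4005,.05],-.075)"
```

```text
t 11.95 pos [ 0.5015 -0.3731  0.1767] turn [ 0.04  0.03 -0.14] shift after [ 0.0004 -0.0275  0.1267] shift now [ 0.0004 -0.0276  0.1267] q [-0.75  0.41  1.47  0.    1.26 -2.24] w 0.0572 F [-0.1 -0.2 -2.3] g 32.64176890254021
```

Emit:
carry_out:
  steps:
    - [0,-0.01,0.008,0,0,0]
    - [0,-0.01,0.014,0,0,0]
    - [0,-0.0075,0.016,0,0,0]
    - [0,0,0.016,0,0,0]
    - [0,0,0.016,0,0,0]
    - [0,0,0.016,0,0,0]
    - [0,0,0.012,0,0,0]
    - [0,0,0.007,0,0,0]

```text
time_s: 12.62
eef_pos: [0.4983, -0.3967, 0.0689]
tcp_rot: [-0.118, -3.137, -0.007]
wrist_force: [-1.0, 0.4, -1.0]
width: 0.0569
grasp_force: 32.7
```

Emit:
carry_out:
  steps:
    - [0,0,0,0,0,0]
    - [0,0,0,0,0,0]
    - [0,0,0,0,0,0]

```text
time_s: 12.87
eef_pos: [0.5001, -0.3984, 0.0724]
tcp_rot: [0.119, 3.138, 0.001]
wrist_force: [-0.5, 0.1, -2.6]
width: 0.0571
grasp_force: 32.7
```

```bash
cat > ef.py <<'E'
from h import *
import cv2
from scipy.optimize import differential_evolution
x,y=.045,.028
V=dict(a=(x,-y,0),b=(x,y,0),c=(x,-y,.08),d=(x,y,.08),e=(x,0,.104),f=(-x,-y,.08),g=(-x,y,.08),h=(-x,0,.104),i=(-x,-y,0),j=(-x,y,0))
E=["ab","ac","bd","ce","ed"]
def samp(s,q,n=25):
    A,B=(np.array(V[k]) for k in s);return pts(A+(B-A)*np.linspace(.05,.95,n)[:,None],[q[0],q[1],q[3]])+[0,0,q[2]]
def fitedges(sets,q0,span=(.012,.012,.012,.06)):
    G=[]
    for n,im,ed in sets:
        g=cv2.GaussianBlur(im,(0,0),1.0).astype(np.float32)
        G.append((n,np.stack([cv2.Sobel(g,cv2.CV_32F,1,0),cv2.Sobel(g,cv2.CV_32F,0,1)],-1),ed))
    def cost(q):
        t=0
        for n,g,ed in G:
            for s in ed:
                uv=proj(n,samp(s,q)).astype(np.float32);d=uv[-1]-uv[0];d/=np.linalg.norm(d);m=np.array([-d[1],d[0]])
                v=cv2.remap((g@m).max(-1)*1.0,uv[:,0],uv[:,1],1) if 0 else np.abs(np.stack([cv2.remap(np.ascontiguousarray(g[:,:,k]@m),uv[:,0],uv[:,1],1) for k in range(3)])).max(0)
                t-=np.sqrt(np.minimum(v,150)).mean()
        return t
    cr=lambda q:cost(q)
    b=[(a-s,a+s) for a,s in zip(q0,span)]
    o=differential_evolution(cr,b,maxiter=40,popsize=10,seed=1);return o.x.round(4),round(o.fun,2)
E
cat > run1.py <<'E'
from ef import *
from cell import read_camera
# crop arrays keep full frame but are small enough; validate on start pictures
for n,ed in(("scene",E+["cf","dg","eh"]),("top",["cf","dg","eh","ce","ed","fh","hg"])):
    print("val",n,fitedges([(n,cv2.imread(f"pics/{n}0.png"),ed)],[.54,.198,0,-.16]))
print("val c8",fitedges([("scene",cv2.imread("pics/raw_c8_scene.png"),E)],[.5425,.198,.17,-.16]))
goto([.499,-.4005,.05],-.075)
for n in("scene","top"): cv2.imwrite(f"pics/raw_c9_{n}.png",read_camera(n))
p=[.499,-.4005,.063,-.075]
print("scene",fitedges([("scene",cv2.imread("pics/raw_c9_scene.png"),E)],p))
E
time timeout 500 python3 run1.py
```

```text
val scene (array([ 0.5464,  0.1961,  0.0114, -0.2   ]), np.float64(-85.51))
val top (array([ 0.5414,  0.1998, -0.0008, -0.1731]), np.float64(-79.77))
val c8 (array([ 0.5465,  0.1948,  0.1808, -0.1851]), np.float32(-51.19))
t 12.8667 pos [ 0.5001 -0.3984  0.0724] turn [ 0.04  0.07 -0.03] shift after [ 0.0009 -0.0021  0.0224] shift now [ 0.001  -0.0022  0.0224] q [-0.78  0.53  1.54  0.    1.06 -2.28] w 0.0571 F [-0.5  0.1 -2.6] g 32.6532769203186
scene (array([ 0.503 , -0.3943,  0.0714, -0.0727]), np.float64(-48.27))
real	0m20.941s
user	0m20.364s
sys	0m0.112s
```

```bash
cat > run2.py <<'E'
from ef import *
R=lambda n:cv2.imread(f"pics/{n}.png")
sp=(.012,.012,.0005,.05)
F=E+["cf","dg"]
print("start scene",fitedges([("scene",R("scene0"),E)],[.54,.198,0,-.16],sp),fitedges([("scene",R("scene0"),F)],[.54,.198,0,-.16],sp))
print("start top",fitedges([("top",R("top0"),["ce","ed","cf","dg"])],[.54,.198,0,-.16],sp))
print("c8 scene",fitedges([("scene",R("raw_c8_scene"),E)],[.5425,.198,.1715,-.16],sp))
for z in(.058,.064): print("c9 scene",fitedges([("scene",R("raw_c9_scene"),E)],[.5,-.3984,z,-.075],sp))
print("c9 top",fitedges([("top",R("raw_c9_top"),["ce","ed","ac"])],[.5,-.3984,.064,-.075],sp))
print("c9 both",fitedges([("top",R("raw_c9_top"),["ce","ed"]),("scene",R("raw_c9_scene"),E)],[.5,-.3984,.064,-.075]))
# tray rim
x,y=.057,.04
V.update(A=(x,-y,.012),B=(x,y,.012),C=(-x,-y,.012),D=(-x,y,.012))
TE=["AB","CD","AC","BD"]
for n in("scene","top"): print("tray",n,fitedges([(n,R(n+"0"),TE)],[.499,-.4005,0,-.07],sp))
print("tray both",fitedges([(n,R(n+"0"),TE) for n in("scene","top")],[.499,-.4005,0,-.07]))
E
timeout 500 python3 run2.py
```

```text
start scene (array([ 5.398e-01,  1.969e-01,  1.000e-04, -1.692e-01]), np.float64(-54.49)) (array([ 5.400e-01,  1.979e-01,  2.000e-04, -1.899e-01]), np.float64(-78.75))
start top (array([ 5.415e-01,  1.987e-01,  1.000e-04, -1.726e-01]), np.float64(-48.99))
c8 scene (array([ 0.5403,  0.1972,  0.1717, -0.1867]), np.float64(-50.87))
c9 scene (array([ 0.4952, -0.3996,  0.0582, -0.0629]), np.float32(-48.07))
c9 scene (array([ 0.4987, -0.3977,  0.0639, -0.0676]), np.float64(-48.17))
c9 top (array([ 0.501 , -0.3954,  0.0641, -0.026 ]), np.float64(-33.38))
c9 both (array([ 0.5005, -0.3965,  0.0673, -0.0403]), np.float64(-69.5))
tray scene (array([ 5.018e-01, -3.995e-01,  4.000e-04, -8.430e-02]), np.float64(-48.88))
tray top (array([ 4.989e-01, -3.999e-01, -1.000e-04, -7.710e-02]), np.float64(-47.38))
tray both (array([ 0.4998, -0.4007, -0.0029, -0.0843]), np.float64(-95.91))
```

The edge fits agree: house at (0.500, -0.398, 0.064), tray at (0.500, -0.400). I lower the last 37 mm gently.

Emit:
carry_out:
  steps:
    - [0,-0.002,0.004,0,0,0]
    - [0,0,0.007,0,0,0]
    - [0,0,0.007,0,0,0]
    - [0,0,0.006,0,0,0]
    - [0,0,0.005,0,0,0]
    - [0,0,0.003,0,0,0]
    - [0,0,0.002,0,0,0]
    - [0,0,0,0,0,0]

```text
time_s: 13.63
eef_pos: [0.4991, -0.3996, 0.0371]
tcp_rot: [-0.119, -3.139, -0.004]
wrist_force: [-0.1, 1.3, -1.6]
width: 0.0572
grasp_force: 32.7
```

Emit:
carry_out:
  steps:
    - [0,0,0,0,0,0]
    - [0,0,0,0,0,0]
    - [0,0,0,0,0,0]
    - [0,0,0,0,0,0]

```text
time_s: 13.97
eef_pos: [0.4996, -0.4, 0.0381]
tcp_rot: [0.119, 3.139, 0.002]
wrist_force: [0.5, 0.5, -2.4]
width: 0.0571
grasp_force: 32.7
```

```bash
cat > run3.py <<'E'
from ef import *
from cell import read_camera
goto([.5,-.4005,.035],-.08)
R={n:read_camera(n) for n in("scene","top")}
for n in R: cv2.imwrite(f"pics/raw_c10_{n}.png",R[n])
p=[.5,-.4,.03,-.08];sp=(.012,.012,.0005,.05)
print("scene",fitedges([("scene",R["scene"],E)],p,sp),fitedges([("scene",R["scene"],E)],p))
print("top",fitedges([("top",R["top"],["ce","ed","ac"])],p,sp))
print("both",fitedges([("top",R["top"],["ce","ed"]),("scene",R["scene"],E)],p))
goto([.5,-.4005,.035],-.08)
E
timeout 500 python3 run3.py
```

```text
t 13.9667 pos [ 0.4996 -0.4     0.0381] turn [0.07 0.04 0.24] shift after [-0.0005 -0.0004  0.0031] shift now [-0.0005 -0.0004  0.0031] q [-0.78  0.58  1.57  0.    1.   -2.28] w 0.0571 F [ 0.5  0.5 -2.4] g 32.65314996242523
scene (array([ 0.4985, -0.3991,  0.0304, -0.0565]), np.float32(-48.83)) (array([ 0.502 , -0.3973,  0.0368, -0.0383]), np.float32(-48.84))
top (array([ 0.5017, -0.3971,  0.0295, -0.0441]), np.float64(-32.76))
both (array([ 0.5005, -0.3988,  0.0349, -0.0293]), np.float64(-69.82))
t 14.0667 pos [ 0.4995 -0.4     0.038 ] turn [0.08 0.03 0.24] shift after [-0.0006 -0.0005  0.003 ] shift now [-0.0006 -0.0005  0.003 ] q [-0.78  0.58  1.57  0.    1.   -2.28] w 0.057 F [-0.7  0.2 -1.5] g 32.65291750431061
```

Emit:
carry_out:
  steps:
    - [0,-0.001,0.002,0,0,0]
    - [0,0,0.002,0,0,0]
    - [0,0,0,0,0,0]
    - [0,0,0,0,0,0]
    - [0,0,0,0,0,0]
    - [0,0,0,0,0,0]
    - [0,0,0,0,0,0]
    - [0,0,0,0,0,0]

```text
time_s: 14.73
eef_pos: [0.4993, -0.4009, 0.0338]
tcp_rot: [0.119, 3.139, 0.002]
wrist_force: [0.3, 1.1, -3.1]
width: 0.0571
grasp_force: 32.7
```

```bash
python3 -c "
from h import *
from cell import ticket
goto([.5,-.4005,.035],-.08)
print(ticket.close_job())"
```

```text
t 14.7333 pos [ 0.4993 -0.4009  0.0338] turn [0.09 0.01 0.24] shift after [-0.0006  0.0005 -0.0012] shift now [-0.0006  0.0005 -0.0012] q [-0.79  0.58  1.57  0.    0.99 -2.28] w 0.0571 F [ 0.3  1.1 -3.1] g 32.653313130140305
the job is handed in; nothing more can be done
None
```

The job is handed in at 14.7 s, with no verdict returned: the house is held at about 33 N, level and square over the rectangular tray, centred to about 2 mm and an estimated 14–19 mm above its rim, after being carried over the case.

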